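# Put the pill jar away and work the sticky chest lid shut

## Robot

A 6-joint arm with a two-finger parallel gripper is mounted at the origin on the work surface. World frame = base frame: x ahead of the robot, y to its left, z up, the work surface at z = 0. Lengths are in m, angles in rad, forces in N, time in s.
With the tool pointing down it reaches from about 0.35 to 0.85 m from the base axis. Payload 8.1 kg.
Tool frame: the origin (TCP) lies midway between the tips of the shut fingers; the grasp point (between the pads) lies 19 mm behind it; z points along the fingers, y is the line along which they close (so a half turn about z gives the same grasp; the last joint's range is limited). The gripper opens to 85 mm and grips with 20 to 120 N. Pads are 22 mm wide; open, the fingers measure 114 mm over their backs; the gripper's body (76 mm by 85 mm) begins 54 mm behind the grasp point. The pads swing forward as they close: fully open they stand 13 mm farther back than shut.
Start: joints at [-1.399, 0.13, 1.488, -0, 1.523, -0.085], TCP at [0.152, -0.58, 0.231] pointing down, gripper open.
Joint ranges: [-2.96, 2.96], [-0.89, 2.26], [0.02, 2.5], [-1.34, 4.48], [0, 2.73], [-2.66, 2.66]. Speed limits (rad/s): [2.39, 2.39, 2.79, 3.14, 3.14, 3.14].

## Interface

Orientations are given as [roll, pitch, yaw] about the fixed x, y, z axes, in that order (R = Rz(yaw) Ry(pitch) Rx(roll)).
In Python, from bench import monitor, eyes, job_done gives the robot as it stands.
- The arm moves only by the tool play_rows, never from a script. Its argument "motion" is a list of rows, each a list of 7 numbers: the opening, from 0 (shut) to 1 (fully open), then the shift along the world's x, y, z in cm, then the turn, a rotation vector about the world's x, y, z in degrees. A call has 1 to 20 rows; each row shifts and turns the commanded pose from where the row before left it; what a row does not reach is not made up. A row lasts 1/8 s, in which the tool goes at most 62.5 mm and 10.7 degrees, less where a joint would pass 70% of its speed; a pose out of reach is approached as far as the arm can. A call is refused whole if a number of a shift passes 6.25 or a number of a turn 10.7, either way. A call with a gripper value outside its range is refused whole. The fingers move at their own pace and stop on an object; the grip force is fixed at half the most. Time passes only in rows, so rows that do not move let the fingers close. It gives the time, the measured TCP pose, the force, the opening and the grip force at its end, in the units of the state.
- monitor.get_state(): the state, without advancing time (a new reading comes with each control period).
- eyes.snapshot(name): name is "side" or "top"; returns (picture, depth): 400x640x3 uint8, red, green, blue; 400x640 float32, m along the optical axis (not along the pixel's ray), 0 where there is no reading.
- eyes.camera_params(name): a dict with "fovy" (degrees; the focal length in pixels is half the picture's height over the tangent of half this angle, whatever the lens; pixels are square), "cx", "cy" (the principal point, pixels), "distortion" ([k1, k2, p1, p2, k3] as OpenCV has them; the pictures are not rectified), "rvec" (rotation vector, rad) and "tvec" (3), from world to camera coordinates, as OpenCV has them. Camera axes: x right, y down, z forward; pixel columns grow to the right and rows downward; lengths in m; the calibration is good to about 2 mm. A picture is of the moment at which its call begins. camera_params takes no time and is no camera call.
- job_done(): hands the job in; it is judged then, once.
Trained networks look in the newest picture that a camera, given by its name, has taken for a name from the list of things; names that differ only in an ending like _2 or _b are one class to them, and where a whole thing is asked for, a point or a joint stands for the part that bears it (a point fixed in the world has none). Each returns a list of dicts, best first, with "confidence" (0 to 1); they miss things now and then, are a little off and sometimes report something else, mostly with a low value. They report only what shows in the picture. A call takes as long as a camera call. They do not tell look-alikes from the thing itself.
- eyes.outline_of(query, camera): "pixels" (400x640 bool, what is visible of it) and "xy" ([column, row] in pixels, amid what is visible of it).
The state is a dict: "t": time; "qpos": joint angles; "joint_vel": joint speeds; "effort": joint torques, N m; "position": TCP position; "ee_rot": TCP orientation; "wrist_force": force on the tool from outside, world axes, zero at the start; "ft_torque": the same for the moment, N m; "opening": finger opening in m; "grasp_force": force on a finger pad.
Only numpy, scipy, OpenCV 4.12 (cv2) and the standard library are available. Lean on these libraries where they do the work, as an engineer would, in place of code of your own. Each camera call takes 0.05 s, during which the arm holds its last target. There are 200 camera calls.

## Task

Stand the short wide pill jar upright in the empty middle of the medicine chest's open well, between the carton and the vial, and let it go. Then slide the chest's wide wooden lid fully home at both ends by pushing gently on its two finger tabs in turn: it drags in worn tracks and jams when one end gets ahead, so feel for the jam and never put more than 20 N on the lid. Leave the other things where they are.

Things in the scene. Friction and masses are not known exactly. Their poses are not given: they have to be found in the camera images.
- chest: White wooden medicine chest fixed on the table, 240 (x) x 330 (y) x 84 mm high; origin at the centre of its underside, x = the direction in which the lid closes (roughly away from the robot), z up. A fixed deck, top at 70 mm, covers x below 0; the well lies at x above 0. Side tracks with lips 84 mm high lie at |y| above 138 mm; the far wall is 80 mm high.
- well (a point): Middle of the well's floor, at x = 72, y = 0, z = 6 mm in the chest's frame; the jar may stand here. The well spans x 0 to 108, y -150 to 150 mm, floor 6 mm above the table, and is free of things for |y| under 80 mm. At the start the lid's leading edge stands at x = 18 to 36 mm; beyond it the well is open from above.
- jar: Short round amber pill jar with a white cap, 42 mm diameter, 55 mm tall, about 80 g, standing on the table left or right of the chest; origin at the centre of its underside, z up. Standing in the well it clears the lid.
- lid: Wooden sliding panel 112 (x) x 290 (y) x 8 mm on top of the chest, its axes near the chest's; origin under its centre; top face 78.5 mm above the table. Each end drags in its own track: pushed at one tab, that end alone moves, at about 12 N, and the other stays; pushed in the middle it takes 22 N. With one tab about 13 mm ahead of the other it jams hard: push the other tab.
- left_tab (a point): Centre of the near (-x) face of the lid's left (+y) finger tab at rest, 93.5 mm above the table; tab 12 (x) x 40 (y) mm, rising 30 mm from the lid to 108.5 mm, on a rubber mount: under a push it yields 1 mm per 1.8 N, so a jam or the stop shows as a steady climb. In the chest's frame y = 118 mm, and x = 46 mm when this end is fully home against its stop, 73 to 89 mm less at the start.
- right_tab (a point): The same for the lid's right (-y) finger tab, at y = -118 mm in the chest's frame. The tabs are for pushing from the near side with shut fingertips from above; pinching a tab squeezes the lid with the grip's force, which counts too. An end within 2.5 mm of home counts as home; the lid stays where it is left.
- spray: White nasal spray, 34 mm diameter, 100 mm tall, tapering to a nozzle, on the other side of the chest from the jar; origin under its centre. Leave alone.
- carton_in: Small paper carton 30 x 45 x 50 mm standing in the well near its left end, at about y = 110 mm; origin under its centre. Leave alone.
- vial_in: Small amber bottle 28 mm diameter, 50 mm tall, standing in the well near its right end, at about y = -110 mm; origin under its centre. Leave alone.
- mug: White mug 80 mm wide, 95 mm tall, far left; origin under its centre. Leave alone.
- pump: White pump bottle 68 mm diameter, 180 mm tall, far left; origin under its centre. Leave alone.
- carton: Paper carton 50 x 90 x 60 mm, far right; origin under its centre. Leave alone.
- thermometer: White digital thermometer about 130 mm long, 11 mm thick, lying far right; origin under its body's centre. Leave alone.
Things that resemble listed ones, but are neither listed nor needed, are in the scene too. What is shaped like the jar but pink or red is not meant.

How it is judged:
By the outcome, as a careful person would: the job done as asked, in the order asked, and still so for the second after the job is handed in, with the robot touching nothing.
It also fails if it takes over 67 s, if anything falls off the work surface, if the arm or the gripper's body presses on something with over 40 N, if the wrist force passes 120 N, or if a joint passes its speed limit or range.

## Working session

There is one attempt and no reset: what is moved stays moved. The work goes in short steps, Python scripts to look and compute and a tool call to move; the robot and the scene stay as the last step left them, time stands still between calls to the robot, and variables do not carry over. Pictures are saved under pics/ and viewed, at most 10 in all, crops included, and the job is handed in when it is done.

Besides the shell and the picture viewer there is one more tool, called after "Request:" by a JSON object that holds its "fn" and its "kwargs". play_rows: Moves the arm, as the interface text tells. Its arguments: {"type":"object","properties":{"motion":{"type":"array","items":{"type":"array","items":{"type":"number"}}}},"required":["motion"]}

```bash
mkdir -p pics; cat > h.py <<'E'
import numpy as np, cv2
from bench import monitor, eyes, job_done
def cam(n):
    p=eyes.camera_params(n); f=200/np.tan(np.radians(p["fovy"])/2)
    K=np.array([[f,0,p["cx"]],[0,f,p["cy"]],[0,0,1.]])
    R=cv2.Rodrigues(np.array(p["rvec"],float))[0]; return K,np.array(p["distortion"],float),R,np.array(p["tvec"],float).ravel()
def pts(n,depth,mask):
    K,d,R,t=cam(n); v,u=np.nonzero(mask&(depth>0))
    n2=cv2.undistortPoints(np.stack([u,v],1).astype(float)[:,None],K,d)[:,0]
    z=depth[v,u]; c=np.c_[n2*z[:,None],z]; return (c-t)@R, np.c_[u,v]
def proj(n,P):
    K,d,R,t=cam(n); return cv2.projectPoints(np.array(P,float).reshape(-1,1,3),cv2.Rodrigues(R)[0],t,K,d)[0][:,0]
def save(n,img): cv2.imwrite("pics/"+n,img[:,:,::-1])
E
python3 - <<'E'
from h import *
for n in("side","top"):
    im,d=eyes.snapshot(n); save(n+"0.png",im); np.savez(n+"0.npz",im=im,d=d)
    for q in("jar","chest","lid","spray","carton_in","vial_in"):
        for r in eyes.outline_of(q,n)[:3]:
            P,_=pts(n,d,r["pixels"])
            if len(P): print(n,q,round(r["confidence"],2),np.round(r["xy"]),len(P),np.round(np.percentile(P,[3,50,97],axis=0),3).tolist())
print(monitor.get_state())
E
```

```text
side jar 0.8 [335. 273.] 293 [[0.5, -0.333, 0.004], [0.515, -0.325, 0.032], [0.534, -0.302, 0.055]]
side jar 0.71 [312. 313.] 414 [[0.418, -0.47, 0.002], [0.435, -0.461, 0.036], [0.454, -0.42, 0.056]]
side jar 0.63 [310. 289.] 367 [[0.433, -0.38, -0.001], [0.449, -0.371, 0.032], [0.469, -0.294, 0.056]]
side chest 0.87 [322. 214.] 5886 [[0.446, -0.191, 0.001], [0.558, -0.085, 0.068], [0.69, 0.134, 0.083]]
side lid 0.69 [345. 195.] 174 [[0.645, 0.058, 0.007], [0.657, 0.066, 0.04], [0.673, 0.1, 0.055]]
side lid 0.23 [314. 203.] 1611 [[0.486, -0.143, 0.072], [0.545, -0.017, 0.076], [0.604, 0.119, 0.104]]
side spray 0.61 [266. 164.] 156 [[0.403, 0.334, -0.001], [0.418, 0.343, 0.035], [0.434, 0.355, 0.082]]
side carton_in 0.62 [345. 194.] 206 [[0.645, 0.058, 0.002], [0.658, 0.068, 0.036], [0.691, 0.127, 0.055]]
top jar 0.77 [435. 225.] 265 [[0.499, -0.327, 0.002], [0.517, -0.305, 0.054], [0.535, -0.29, 0.06]]
top jar 0.61 [456. 253.] 281 [[0.432, -0.377, 0.002], [0.452, -0.354, 0.053], [0.47, -0.339, 0.06]]
top chest 0.63 [323. 208.] 12243 [[0.454, -0.168, 0.003], [0.566, -0.016, 0.077], [
[... 508 characters left out ...]
], [0.433, 0.366, 0.099]]
{'t': 0.7, 'qpos': array([-1.39937893e+00,  1.30367558e-01,  1.48817016e+00, -3.42381687e-06,
        1.52302454e+00, -8.54153591e-02]), 'joint_vel': array([-0.00032229,  0.00086765, -0.00052455,  0.00030652,  0.00081047,
       -0.00193617]), 'effort': array([-6.71816797e-04, -5.69140613e+01, -5.00755978e+01, -5.10358805e-04,
        1.08752356e-03, -2.04749489e-05]), 'position': array([ 0.15242456, -0.58032812,  0.23132802]), 'ee_rot': array([3.14156267e+00, 5.99984501e-06, 2.56832920e-01]), 'wrist_force': array([ 0.84847453, -0.59185902,  0.48213349]), 'ft_torque': array([-0.02365433, -0.00277337, -0.0151184 ]), 'grasp_force': 0.0, 'opening': 0.08526431772948437}
```

```bash
python3 - <<'E'
import cv2,numpy as np
a=cv2.imread("pics/top0.png");b=cv2.imread("pics/side0.png")
cv2.imwrite("pics/top0c.png",cv2.resize(a[120:330,130:530],None,fx=2,fy=2,interpolation=2))
cv2.imwrite("pics/side0c.png",cv2.resize(b[120:400,180:480],None,fx=2,fy=2,interpolation=2))
E
```

```text
(no output)
```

View pics/top0c.png

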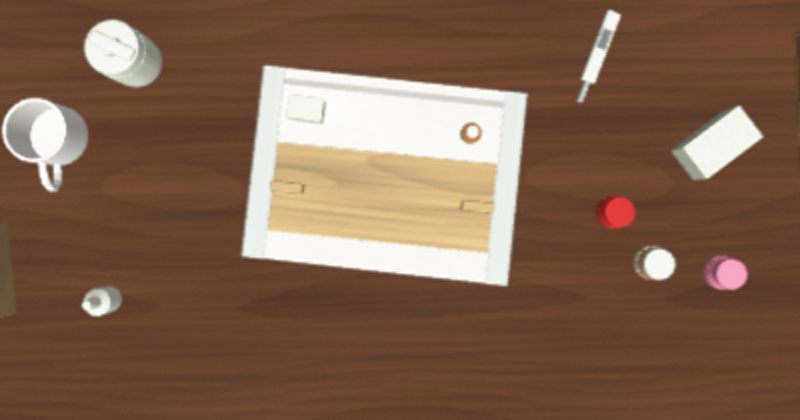

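View pics/side0c.png

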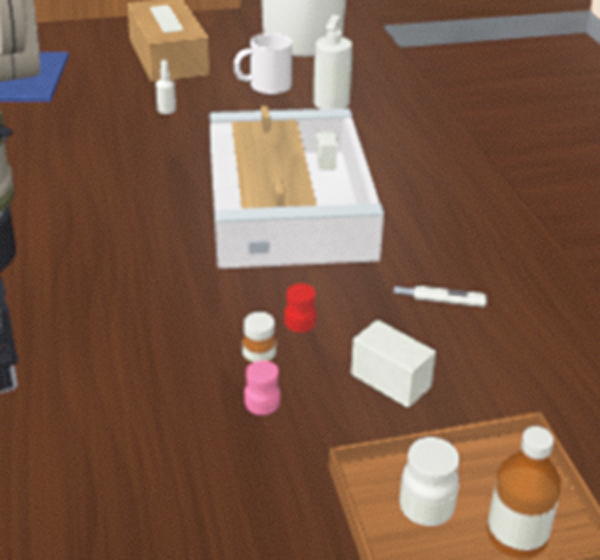

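The jar is the white-capped amber one, at (656,263) in the top crop (world ≈ 0.45,-0.357), with red and pink look-alikes beside it. The carton stands in the well at (305,108) and the vial at (471,132). The lid tabs are at (288,187) and (477,206).

```bash
python3 - <<'E'
from h import *
Z=np.load("top0.npz");d=Z["d"];im=Z["im"].astype(int)
P,uv=pts("top",d,np.ones_like(d,bool))
m=(P[:,2]>.064)&(P[:,2]<.1)&(abs(P[:,0]-.57)<.19)&(abs(P[:,1])<.23)
r=cv2.minAreaRect(P[m,:2].astype(np.float32)*1000);print("chest rect",r,cv2.boxPoints(r).round())
# robust corners by color: white/chest edges
m=(P[:,2]>.092)&(P[:,2]<.125)&(abs(P[:,0]-.57)<.19)&(abs(P[:,1])<.23)
for s in(1,-1):
    q=P[m&(P[:,1]*s>0)];print("tab",s,len(q),q.mean(0).round(4),np.percentile(q,[2,98],axis=0).round(3).tolist())
m=(P[:,2]>.045)&(P[:,2]<.07)
for n,c in(("jar",(.451,-.357)),("red",(.517,-.307)),("pink",(.44,-.45)),("vial",(.624,-.125)),("carton",(.658,.087))):
    k=m&(np.hypot(P[:,0]-c[0],P[:,1]-c[1])<.035)
    if k.any(): print(n,k.sum(),P[k].mean(0).round(4),np.median(P[k,2]).round(4),np.percentile(P[k],[3,97],axis=0).round(3).tolist(),im[uv[k,1],uv[k,0]].mean(0).round())
# lid by color
h=cv2.cvtColor(Z["im"],cv2.COLOR_RGB2HSV)[uv[:,1],uv[:,0]]
k=(h[:,1]>50)&(h[:,2]>140)&(P[:,2]>.07)&(P[:,2]<.085)&(abs(P[:,1])<.16)&(abs(P[:,0]-.55)<.1)
print("lid",k.sum(),[np.round(x,2) for x in cv2.minAreaRect(P[k,:2].astype(np.float32)*1000)[:2]],cv2.minAreaRect(P[k,:2].astype(np.float32)*1000)[2],cv2.boxPoints(cv2.minAreaRect(P[k,:2].astype(np.float32)*1000)).round())
E
```

```text
chest rect ((570.2733764648438, -13.978118896484375), (330.7497863769531, 240.32891845703125), 82.43696594238281) [[ 429. -162.]
 [ 668. -194.]
 [ 711.  134.]
 [ 473.  166.]]
tab 1 85 [0.5565 0.1061 0.108 ] [[0.549, 0.087, 0.098], [0.563, 0.126, 0.113]]
tab -1 82 [ 0.5282 -0.1269  0.1084] [[0.522, -0.147, 0.103], [0.535, -0.108, 0.113]]
jar 189 [ 0.4508 -0.3577  0.055 ] 0.055 [[0.435, -0.375, 0.047], [0.467, -0.341, 0.061]] [237. 237. 229.]
red 186 [ 0.5175 -0.3097  0.0553] 0.0555 [[0.501, -0.327, 0.047], [0.534, -0.293, 0.06]] [215.  60.  57.]
pink 192 [ 0.4362 -0.4459  0.0546] 0.055 [[0.42, -0.464, 0.048], [0.453, -0.429, 0.06]] [235. 153. 182.]
vial 28 [ 0.6235 -0.1266  0.0558] 0.0561 [[0.617, -0.132, 0.051], [0.63, -0.121, 0.062]] [239. 237. 225.]
carton 219 [0.6604 0.0858 0.0561] 0.056 [[0.644, 0.064, 0.05], [0.691, 0.107, 0.062]] [241. 243. 234.]
lid 4693 [array([542.49,  -9.86]), array([275.65, 111.55])] 82.95977783203125 [[ 470. -140.]
 [ 581. -153.]
 [ 615.  120.]
 [ 504.  134.]]
```

Request:
{"fn": "play_rows", "kwargs": {"motion": [[1, 3.7, 2.8, 0, 0, 0, 5.4], [1, 3.7, 2.8, 0, 0, 0, 5.4], [1, 3.7, 2.8, 0, 0, 0, 5.4], [1, 3.7, 2.8, 0, 0, 0, 5.4], [1, 3.8, 2.8, -2.5, 0, 0, 5.4], [1, 3.8, 2.8, -2.5, 0, 0, 5.4], [1, 3.8, 2.8, -2.5, 0, 0, 5.4], [1, 3.7, 2.65, -2.5, 0, 0, 5.4], [1, 0, 0, 0, 0, 0, 0], [1, 0, 0, 0, 0, 0, 0]]}}

```text
t: 1.95
position: [0.4514, -0.358, 0.1315]
ee_rot: [-3.142, 0.0, 1.011]
wrist_force: [-0.1, 0.0, 0.4]
opening: 0.0853
grasp_force: 0.0
```

Request:
{"fn": "play_rows", "kwargs": {"motion": [[1, 0, 0, -4, 0, 0, 0], [1, 0, 0, -4, 0, 0, 0], [1, 0, 0, -3, 0, 0, 0], [1, 0, 0, -1.1, 0, 0, 0], [1, 0, 0, 0, 0, 0, 0], [0, 0, 0, 0, 0, 0, 0], [0, 0, 0, 0, 0, 0, 0], [0, 0, 0, 0, 0, 0, 0], [0, 0, 0, 0, 0, 0, 0], [0, 0, 0, 0, 0, 0, 0], [0, 0, 0, 0, 0, 0, 0]]}}

```text
t: 3.32
position: [0.4523, -0.3587, 0.012]
ee_rot: [3.139, 0.001, 1.011]
wrist_force: [-1.3, 0.7, 5.7]
opening: 0.0394
grasp_force: 60.6
```

Request:
{"fn": "play_rows", "kwargs": {"motion": [[0, 0, 0, 3, 0, 0, 0], [0, 0, 0, 5, 0, 0, 0], [0, 0, 0, 5, 0, 0, 0], [0, 1.9, 3.3, 2, 0, 0, -6.6], [0, 2.4, 4.3, 0, 0, 0, -8.4], [0, 2.4, 4.3, 0, 0, 0, -8.4], [0, 2.4, 4.3, 0, 0, 0, -8.4], [0, 2.4, 4.3, 0, 0, 0, -8.4], [0, 2.4, 4.3, 0, 0, 0, -8.4], [0, 2.4, 4.3, 0, 0, 0, -8.4], [0, 1.7, 3.2, 0, 0, 0, -5.6], [0, 0.9, 1.2, 0, 0, 0, -3], [0, 0, 0, 0, 0, 0, 0], [0, 0, 0, 0, 0, 0, 0]]}}

```text
t: 5.08
position: [0.6401, -0.0234, 0.1603]
ee_rot: [3.141, 0.0, -0.133]
wrist_force: [0.6, 0.3, -0.9]
opening: 0.0393
grasp_force: 60.9
```

```bash
python3 - <<'E'
from h import *
for n in("side","top"):
    im,d=eyes.snapshot(n); np.savez(n+"1.npz",im=im,d=d)
    save(n+"1c.png",cv2.resize(im[120:260,230:430],None,fx=3,fy=3) if n=="side" else cv2.resize(im[130:270,230:430],None,fx=3,fy=3))
im,d=np.load("side1.npz").values()
for r in eyes.outline_of("jar","side")[:4]:
    P,_=pts("side",d,r["pixels"]); print(r["confidence"],np.round(r["xy"]),np.round(np.percentile(P,[2,50,98],axis=0),3).tolist())
print(monitor.get_state())
E
```

```text
0.82 [334. 273.] [[0.499, -0.333, 0.001], [0.516, -0.324, 0.035], [0.537, -0.296, 0.055]]
0.56 [312. 315.] [[0.418, -0.47, -0.0], [0.435, -0.461, 0.035], [0.454, -0.431, 0.057]]
{'t': 5.225, 'qpos': array([-1.17012243e-01,  2.78909866e-01,  1.44954616e+00, -1.54060704e-04,
        1.41310558e+00,  1.58848770e+00]), 'joint_vel': array([ 0.00156469,  0.00047429, -0.002429  ,  0.00155356,  0.00065126,
        0.00516836]), 'effort': array([ 2.71781562e-01, -6.37969208e+01, -4.93158782e+01,  1.42536874e-02,
        2.38472086e-03, -2.52017251e-02]), 'position': array([ 0.640097  , -0.02374627,  0.16041268]), 'ee_rot': array([ 3.14144108e+00, -3.37330525e-05, -1.34679428e-01]), 'wrist_force': array([-0.03386562, -0.0738336 , -0.29267096]), 'ft_torque': array([ 0.00600161,  0.0247868 , -0.0016648 ]), 'grasp_force': 60.87372979614884, 'opening': 0.04007397885378841}
```

View pics/side1c.png

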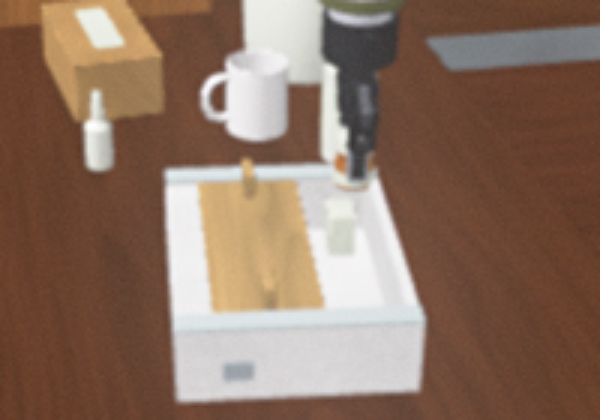

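Request:
{"fn": "play_rows", "kwargs": {"motion": [[0, 0.15, 0, -4, 0, 0, 0], [0, 0, 0, -4, 0, 0, 0], [0, 0, 0, -3.5, 0, 0, 0], [0, 0, 0, -1.7, 0, 0, 0], [0, 0, 0, -0.7, 0, 0, 0], [0, 0, 0, 0, 0, 0, 0], [0, 0, 0, 0, 0, 0, 0]]}}

```text
t: 6.1
position: [0.6433, -0.023, 0.0232]
ee_rot: [-3.142, -0.003, -0.134]
wrist_force: [0.4, -0.6, -1.0]
opening: 0.0395
grasp_force: 60.9
```

Request:
{"fn": "play_rows", "kwargs": {"motion": [[0, 0, 0, -0.2, 0, 0, 0], [0, 0, 0, -0.1, 0, 0, 0], [0, 0, 0, 0, 0, 0, 0], [0, 0, 0, 0, 0, 0, 0]]}}

```text
t: 6.6
position: [0.6419, -0.0228, 0.0183]
ee_rot: [-3.142, 0.0, -0.134]
wrist_force: [-0.4, -0.9, -0.9]
opening: 0.0395
grasp_force: 60.9
```

Request:
{"fn": "play_rows", "kwargs": {"motion": [[0, 0, 0, -0.1, 0, 0, 0], [0, 0, 0, 0, 0, 0, 0]]}}

```text
t: 6.85
position: [0.6421, -0.0228, 0.0181]
ee_rot: [-3.142, -0.0, -0.134]
wrist_force: [-3.2, 0.5, 4.7]
opening: 0.0393
grasp_force: 61.5
```

Request:
{"fn": "play_rows", "kwargs": {"motion": [[0.9, 0, 0, 0, 0, 0, 0], [0.9, 0, 0, 0, 0, 0, 0], [0.9, 0, 0, 0, 0, 0, 0], [0.9, 0, 0, 0, 0, 0, 0], [0.9, 0, 0, 2, 0, 0, 0], [0.9, 0, 0, 5, 0, 0, 0], [0.9, 0, 0, 6, 0, 0, 0], [0, -2.9, 3.3, 0.2, 0, 0, 0], [0, -2.9, 3.4, 0, 0, 0, 0], [0, -2.9, 3.4, 0, 0, 0, 0], [0, -2.9, 3.3, 0, 0, 0, 0], [0, 0, 0, 0, 0, 0, 0], [0, 0, 0, 0, 0, 0, 0]]}}

```text
t: 8.48
position: [0.5267, 0.111, 0.1507]
ee_rot: [-3.141, -0.002, -0.134]
wrist_force: [0.3, 0.3, 0.7]
opening: -0.0001
grasp_force: 0.0
```

```bash
python3 - <<'E'
from h import *
im,d=eyes.snapshot("top"); save("top2c.png",cv2.resize(im[130:270,230:430],None,fx=3,fy=3))
P,uv=pts("top",d,np.ones_like(d,bool))
ux=np.array([np.cos(np.radians(-7.6)),np.sin(np.radians(-7.6))]);uy=np.array([-ux[1],ux[0]]);o=np.array([.5703,-.014])
C=np.c_[(P[:,:2]-o)@ux,(P[:,:2]-o)@uy,P[:,2]]*1000
m=(abs(C[:,0]-72)<35)&(abs(C[:,1])<60)&(C[:,2]>40);print("jar",m.sum(),C[m].mean(0).round(1),np.percentile(C[m],[3,97],axis=0).round(1).tolist())
im,d=eyes.snapshot("side");save("side2c.png",cv2.resize(im[120:260,230:430],None,fx=3,fy=3))
print(monitor.get_state()["position"],monitor.get_state()["wrist_force"])
E
```

```text
jar 176 [71.6 -0.2 61. ] [[54.8, -16.1, 55.3], [88.0, 15.7, 65.7]]
[0.52687648 0.11042356 0.15009249] [-0.75985373 -0.53851552 -0.98212444]
```

View pics/top2c.png

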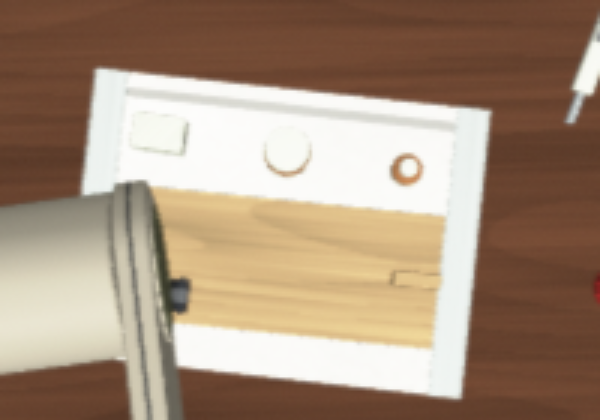

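The jar stands upright in the middle of the well, at crop (288,150). Next I lower behind the left tab and feel for contact.

Request:
{"fn": "play_rows", "kwargs": {"motion": [[0, 0, 0, -3, 0, 0, 0], [0, 0, 0, -2.8, 0, 0, 0], [0, 0.5, -0.07, 0, 0, 0, 0], [0, 0.5, -0.07, 0, 0, 0, 0], [0, 0.4, -0.05, 0, 0, 0, 0], [0, 0.3, -0.04, 0, 0, 0, 0], [0, 0, 0, 0, 0, 0, 0]]}}

```text
t: 9.45
position: [0.5428, 0.1091, 0.0916]
ee_rot: [-3.141, 0.001, -0.134]
wrist_force: [-4.0, 0.8, 1.5]
opening: -0.0
grasp_force: 2.1
```

Request:
{"fn": "play_rows", "kwargs": {"motion": [[0, 0.3, -0.04, 0, 0, 0, 0], [0, 0.3, -0.04, 0, 0, 0, 0], [0, 0.3, -0.04, 0, 0, 0, 0]]}}

```text
t: 9.82
position: [0.55, 0.1082, 0.0909]
ee_rot: [3.141, 0.004, -0.134]
wrist_force: [-12.3, 1.7, 6.5]
opening: 0.0
grasp_force: 6.0
```

Request:
{"fn": "play_rows", "kwargs": {"motion": [[0, 0.3, -0.04, 0, 0, 0, 0], [0, 0.3, -0.04, 0, 0, 0, 0], [0, 0, 0, 0, 0, 0, 0]]}}

```text
t: 10.2
position: [0.556, 0.1073, 0.0908]
ee_rot: [3.141, 0.004, -0.134]
wrist_force: [-11.5, 1.5, 6.9]
opening: -0.0001
grasp_force: 5.7
```

Request:
{"fn": "play_rows", "kwargs": {"motion": [[0, 0.2, -0.03, 0.05, 0, 0, 0], [0, 0.2, -0.03, 0.05, 0, 0, 0], [0, 0, 0, 0, 0, 0, 0]]}}

```text
t: 10.58
position: [0.5591, 0.1068, 0.0909]
ee_rot: [3.141, 0.006, -0.134]
wrist_force: [-12.2, 2.3, 2.2]
opening: -0.0003
grasp_force: 5.9
```

Request:
{"fn": "play_rows", "kwargs": {"motion": [[0, -1.1, 0.15, 0, 0, 0, 0], [0, -1.1, 0.14, 0, 0, 0, 0], [0, -0.62, -4.68, 0, 0, 0, 0], [0, -0.62, -4.68, 0, 0, 0, 0], [0, -0.63, -4.68, 0, 0, 0, 0], [0, -0.62, -4.68, 0, 0, 0, 0], [0, -0.63, -4.68, 0, 0, 0, 0], [0, 0, 0, 0, 0, 0, 0], [0, 0.4, -0.05, 0, 0, 0, 0], [0, 0.4, -0.05, 0, 0, 0, 0], [0, 0.3, -0.04, 0, 0, 0, 0], [0, 0, 0, 0, 0, 0, 0]]}}

```text
t: 12.08
position: [0.5183, -0.1249, 0.0916]
ee_rot: [3.142, 0.005, -0.132]
wrist_force: [-10.3, 0.3, 4.4]
opening: 0.0005
grasp_force: 5.1
```

Request:
{"fn": "play_rows", "kwargs": {"motion": [[0, 0.3, -0.04, 0, 0, 0, 0], [0, 0.3, -0.04, 0, 0, 0, 0], [0, 0.3, -0.04, 0, 0, 0, 0], [0, 0.3, -0.04, 0, 0, 0, 0]]}}

```text
t: 12.58
position: [0.5298, -0.1264, 0.0915]
ee_rot: [3.142, 0.005, -0.132]
wrist_force: [-12.2, -0.2, 6.1]
opening: -0.0
grasp_force: 6.1
```

Request:
{"fn": "play_rows", "kwargs": {"motion": [[0, 0.3, -0.04, 0, 0, 0, 0], [0, 0.3, -0.04, 0, 0, 0, 0], [0, 0.2, -0.03, 0, 0, 0, 0], [0, 0, 0, 0, 0, 0, 0]]}}

```text
t: 13.08
position: [0.5378, -0.1274, 0.0914]
ee_rot: [-3.141, 0.006, -0.132]
wrist_force: [-12.0, 0.6, 5.5]
opening: 0.0004
grasp_force: 5.9
```

Request:
{"fn": "play_rows", "kwargs": {"motion": [[0, -1.1, 0.15, 0, 0, 0, 0], [0, -1.0, 0.13, 0, 0, 0, 0], [0, 0.62, 4.68, 0, 0, 0, 0], [0, 0.62, 4.68, 0, 0, 0, 0], [0, 0.63, 4.68, 0, 0, 0, 0], [0, 0.62, 4.68, 0, 0, 0, 0], [0, 0.63, 4.68, 0, 0, 0, 0], [0, 0, 0, 0, 0, 0, 0], [0, 0.4, -0.05, 0, 0, 0, 0], [0, 0.4, -0.05, 0, 0, 0, 0], [0, 0.3, -0.04, 0, 0, 0, 0], [0, 0, 0, 0, 0, 0, 0]]}}

```text
t: 14.58
position: [0.5594, 0.1058, 0.0918]
ee_rot: [-3.142, 0.004, -0.136]
wrist_force: [-9.7, 3.3, 5.1]
opening: 0.0001
grasp_force: 4.8
```

Request:
{"fn": "play_rows", "kwargs": {"motion": [[0, 0.3, -0.04, 0, 0, 0, 0], [0, 0.3, -0.04, 0, 0, 0, 0], [0, 0.3, -0.04, 0, 0, 0, 0], [0, 0.3, -0.04, 0, 0, 0, 0]]}}

```text
t: 15.08
position: [0.5708, 0.1043, 0.0916]
ee_rot: [-3.142, 0.005, -0.136]
wrist_force: [-11.1, 2.6, 5.9]
opening: 0.0001
grasp_force: 6.1
```

Request:
{"fn": "play_rows", "kwargs": {"motion": [[0, 0.3, -0.04, 0, 0, 0, 0], [0, 0.3, -0.04, 0, 0, 0, 0], [0, 0, 0, 0, 0, 0, 0]]}}

```text
t: 15.45
position: [0.5769, 0.1034, 0.0916]
ee_rot: [3.142, 0.005, -0.136]
wrist_force: [-11.8, 2.6, 4.9]
opening: 0.0
grasp_force: 5.8
```

Request:
{"fn": "play_rows", "kwargs": {"motion": [[0, -1.0, 0.13, 0, 0, 0, 0], [0, -1.0, 0.13, 0, 0, 0, 0], [0, -0.62, -4.68, 0, 0, 0, 0], [0, -0.62, -4.68, 0, 0, 0, 0], [0, -0.63, -4.68, 0, 0, 0, 0], [0, -0.62, -4.68, 0, 0, 0, 0], [0, -0.63, -4.68, 0, 0, 0, 0], [0, 0, 0, 0, 0, 0, 0], [0, 0.4, -0.05, 0, 0, 0, 0], [0, 0.4, -0.05, 0, 0, 0, 0], [0, 0.3, -0.04, 0, 0, 0, 0], [0, 0, 0, 0, 0, 0, 0]]}}

```text
t: 16.95
position: [0.5376, -0.1276, 0.0917]
ee_rot: [3.142, 0.004, -0.132]
wrist_force: [-8.6, -0.4, 4.0]
opening: 0.0002
grasp_force: 4.3
```

Request:
{"fn": "play_rows", "kwargs": {"motion": [[0, 0.3, -0.04, 0, 0, 0, 0], [0, 0.3, -0.04, 0, 0, 0, 0], [0, 0.3, -0.04, 0, 0, 0, 0], [0, 0.3, -0.04, 0, 0, 0, 0]]}}

```text
t: 17.45
position: [0.5488, -0.1291, 0.0915]
ee_rot: [3.142, 0.005, -0.132]
wrist_force: [-12.2, 0.7, 6.2]
opening: -0.0003
grasp_force: 6.1
```

Request:
{"fn": "play_rows", "kwargs": {"motion": [[0, 0.3, -0.04, 0, 0, 0, 0], [0, 0.3, -0.04, 0, 0, 0, 0], [0, 0.2, -0.03, 0, 0, 0, 0], [0, 0, 0, 0, 0, 0, 0]]}}

```text
t: 17.95
position: [0.5569, -0.1301, 0.0915]
ee_rot: [-3.141, 0.005, -0.132]
wrist_force: [-10.8, 0.7, 6.4]
opening: 0.0002
grasp_force: 5.9
```

Request:
{"fn": "play_rows", "kwargs": {"motion": [[0, -1.1, 0.15, 0, 0, 0, 0], [0, -1.1, 0.14, 0, 0, 0, 0], [0, 0.62, 4.68, 0, 0, 0, 0], [0, 0.62, 4.68, 0, 0, 0, 0], [0, 0.63, 4.68, 0, 0, 0, 0], [0, 0.62, 4.68, 0, 0, 0, 0], [0, 0.63, 4.68, 0, 0, 0, 0], [0, 0, 0, 0, 0, 0, 0], [0, 0.4, -0.05, 0, 0, 0, 0], [0, 0.4, -0.05, 0, 0, 0, 0], [0, 0.2, -0.03, 0, 0, 0, 0], [0, 0, 0, 0, 0, 0, 0]]}}

```text
t: 19.45
position: [0.5766, 0.1034, 0.0918]
ee_rot: [-3.142, 0.004, -0.136]
wrist_force: [-8.0, 1.9, 3.5]
opening: 0.0003
grasp_force: 4.2
```

Request:
{"fn": "play_rows", "kwargs": {"motion": [[0, 0.3, -0.04, 0, 0, 0, 0], [0, 0.3, -0.04, 0, 0, 0, 0], [0, 0.3, -0.04, 0, 0, 0, 0], [0, 0.3, -0.04, 0, 0, 0, 0]]}}

```text
t: 19.95
position: [0.5879, 0.102, 0.0917]
ee_rot: [-3.141, 0.005, -0.135]
wrist_force: [-11.4, 4.2, 5.6]
opening: -0.0001
grasp_force: 6.0
```

Request:
{"fn": "play_rows", "kwargs": {"motion": [[0, 0.3, -0.04, 0, 0, 0, 0], [0, 0.3, -0.04, 0, 0, 0, 0], [0, 0.3, -0.04, 0, 0, 0, 0], [0, 0, 0, 0, 0, 0, 0]]}}

```text
t: 20.45
position: [0.5969, 0.1007, 0.0916]
ee_rot: [3.142, 0.005, -0.136]
wrist_force: [-10.8, 3.9, 5.6]
opening: -0.0001
grasp_force: 5.8
```

Request:
{"fn": "play_rows", "kwargs": {"motion": [[0, -1.0, 0.13, 0, 0, 0, 0], [0, -1.0, 0.13, 0, 0, 0, 0], [0, -0.62, -4.68, 0, 0, 0, 0], [0, -0.62, -4.68, 0, 0, 0, 0], [0, -0.63, -4.68, 0, 0, 0, 0], [0, -0.62, -4.68, 0, 0, 0, 0], [0, -0.63, -4.68, 0, 0, 0, 0], [0, 0, 0, 0, 0, 0, 0], [0, 0.4, -0.05, 0, 0, 0, 0], [0, 0.4, -0.05, 0, 0, 0, 0], [0, 0.3, -0.04, 0, 0, 0, 0], [0, 0, 0, 0, 0, 0, 0]]}}

```text
t: 21.95
position: [0.5573, -0.1302, 0.0916]
ee_rot: [3.141, 0.004, -0.132]
wrist_force: [-9.7, -0.1, 4.6]
opening: -0.0001
grasp_force: 4.8
```

Request:
{"fn": "play_rows", "kwargs": {"motion": [[0, 0.3, -0.04, 0, 0, 0, 0], [0, 0.3, -0.04, 0, 0, 0, 0], [0, 0.3, -0.04, 0, 0, 0, 0], [0, 0.3, -0.04, 0, 0, 0, 0]]}}

```text
t: 22.45
position: [0.5688, -0.1317, 0.0915]
ee_rot: [3.141, 0.006, -0.132]
wrist_force: [-12.0, -0.1, 5.5]
opening: 0.0
grasp_force: 6.1
```

Request:
{"fn": "play_rows", "kwargs": {"motion": [[0, 0.3, -0.04, 0, 0, 0, 0], [0, 0.3, -0.04, 0, 0, 0, 0], [0, 0.2, -0.03, 0, 0, 0, 0], [0, 0, 0, 0, 0, 0, 0]]}}

```text
t: 22.95
position: [0.5769, -0.1327, 0.0915]
ee_rot: [-3.142, 0.005, -0.132]
wrist_force: [-11.5, 0.8, 5.6]
opening: -0.0001
grasp_force: 5.9
```

Request:
{"fn": "play_rows", "kwargs": {"motion": [[0, -1.1, 0.15, 0, 0, 0, 0], [0, -1.1, 0.14, 0, 0, 0, 0], [0, 0.62, 4.68, 0, 0, 0, 0], [0, 0.62, 4.68, 0, 0, 0, 0], [0, 0.63, 4.68, 0, 0, 0, 0], [0, 0.62, 4.68, 0, 0, 0, 0], [0, 0.63, 4.68, 0, 0, 0, 0], [0, 0, 0, 0, 0, 0, 0], [0, 0.4, -0.05, 0, 0, 0, 0], [0, 0.4, -0.05, 0, 0, 0, 0], [0, 0.2, -0.03, 0, 0, 0, 0], [0, 0, 0, 0, 0, 0, 0]]}}

```text
t: 24.45
position: [0.5967, 0.1007, 0.0918]
ee_rot: [-3.141, 0.004, -0.136]
wrist_force: [-7.8, 3.4, 3.0]
opening: -0.0003
grasp_force: 4.1
```

Request:
{"fn": "play_rows", "kwargs": {"motion": [[0, 0.3, -0.04, 0, 0, 0, 0], [0, 0.3, -0.04, 0, 0, 0, 0], [0, 0.3, -0.04, 0, 0, 0, 0], [0, 0.3, -0.04, 0, 0, 0, 0]]}}

```text
t: 24.95
position: [0.6079, 0.0993, 0.0917]
ee_rot: [-3.141, 0.005, -0.135]
wrist_force: [-12.6, 3.4, 4.9]
opening: -0.0001
grasp_force: 6.0
```

Request:
{"fn": "play_rows", "kwargs": {"motion": [[0, 0.3, -0.04, 0, 0, 0, 0], [0, 0.3, -0.04, 0, 0, 0, 0], [0, 0.3, -0.04, 0, 0, 0, 0], [0, 0, 0, 0, 0, 0, 0]]}}

```text
t: 25.45
position: [0.617, 0.098, 0.0917]
ee_rot: [3.142, 0.005, -0.136]
wrist_force: [-11.0, 3.1, 6.2]
opening: -0.0002
grasp_force: 5.8
```

Request:
{"fn": "play_rows", "kwargs": {"motion": [[0, -1.0, 0.13, 0, 0, 0, 0], [0, -1.0, 0.13, 0, 0, 0, 0], [0, -0.62, -4.68, 0, 0, 0, 0], [0, -0.62, -4.68, 0, 0, 0, 0], [0, -0.63, -4.68, 0, 0, 0, 0], [0, -0.62, -4.68, 0, 0, 0, 0], [0, -0.63, -4.68, 0, 0, 0, 0], [0, 0, 0, 0, 0, 0, 0], [0, 0.4, -0.05, 0, 0, 0, 0], [0, 0.4, -0.05, 0, 0, 0, 0], [0, 0.3, -0.04, 0, 0, 0, 0], [0, 0, 0, 0, 0, 0, 0]]}}

```text
t: 26.95
position: [0.5773, -0.1329, 0.0917]
ee_rot: [3.141, 0.004, -0.133]
wrist_force: [-10.0, -0.8, 4.4]
opening: -0.0001
grasp_force: 4.9
```

Request:
{"fn": "play_rows", "kwargs": {"motion": [[0, 0.3, -0.04, 0, 0, 0, 0], [0, 0.3, -0.04, 0, 0, 0, 0], [0, 0.3, -0.04, 0, 0, 0, 0], [0, 0.3, -0.04, 0, 0, 0, 0], [0, 0, 0, 0, 0, 0, 0]]}}

```text
t: 27.58
position: [0.589, -0.1344, 0.0915]
ee_rot: [3.141, 0.005, -0.132]
wrist_force: [-10.8, -0.5, 4.7]
opening: -0.0
grasp_force: 5.7
```

Request:
{"fn": "play_rows", "kwargs": {"motion": [[0, 0.3, -0.04, 0, 0, 0, 0], [0, 0.3, -0.04, 0, 0, 0, 0], [0, 0, 0, 0, 0, 0, 0]]}}

```text
t: 27.95
position: [0.5949, -0.1351, 0.0915]
ee_rot: [3.142, 0.005, -0.132]
wrist_force: [-12.1, 0.1, 4.7]
opening: 0.0004
grasp_force: 5.8
```

Request:
{"fn": "play_rows", "kwargs": {"motion": [[0, -1.0, 0.13, 0, 0, 0, 0], [0, -1.0, 0.13, 0, 0, 0, 0], [0, 0.62, 4.68, 0, 0, 0, 0], [0, 0.62, 4.68, 0, 0, 0, 0], [0, 0.63, 4.68, 0, 0, 0, 0], [0, 0.62, 4.68, 0, 0, 0, 0], [0, 0.63, 4.68, 0, 0, 0, 0], [0, 0, 0, 0, 0, 0, 0], [0, 0.4, -0.05, 0, 0, 0, 0], [0, 0.4, -0.05, 0, 0, 0, 0], [0, 0.2, -0.03, 0, 0, 0, 0], [0, 0, 0, 0, 0, 0, 0]]}}

```text
t: 29.45
position: [0.6167, 0.098, 0.0919]
ee_rot: [-3.141, 0.004, -0.136]
wrist_force: [-8.1, 3.5, 4.6]
opening: 0.0001
grasp_force: 4.2
```

Request:
{"fn": "play_rows", "kwargs": {"motion": [[0, 0.3, -0.04, 0, 0, 0, 0], [0, 0.3, -0.04, 0, 0, 0, 0], [0, 0.2, -0.03, 0, 0, 0, 0], [0, 0, 0, 0, 0, 0, 0]]}}

```text
t: 29.95
position: [0.624, 0.0971, 0.0917]
ee_rot: [-3.141, 0.005, -0.135]
wrist_force: [-11.6, 2.9, 6.2]
opening: 0.0004
grasp_force: 5.7
```

Request:
{"fn": "play_rows", "kwargs": {"motion": [[0, 0.2, -0.03, 0, 0, 0, 0], [0, 0, 0, 0, 0, 0, 0]]}}

```text
t: 30.2
position: [0.626, 0.0968, 0.0917]
ee_rot: [-3.141, 0.005, -0.135]
wrist_force: [-10.4, 3.5, 5.4]
opening: 0.0002
grasp_force: 5.8
```

Request:
{"fn": "play_rows", "kwargs": {"motion": [[0, 0.15, -0.02, 0, 0, 0, 0], [0, 0, 0, 0, 0, 0, 0]]}}

```text
t: 30.45
position: [0.6273, 0.0966, 0.0917]
ee_rot: [-3.141, 0.005, -0.135]
wrist_force: [-12.7, 3.2, 5.9]
opening: 0.0005
grasp_force: 6.1
```

Request:
{"fn": "play_rows", "kwargs": {"motion": [[0, 0.15, -0.02, 0, 0, 0, 0], [0, 0, 0, 0, 0, 0, 0]]}}

```text
t: 30.7
position: [0.6285, 0.0965, 0.0917]
ee_rot: [-3.141, 0.006, -0.135]
wrist_force: [-13.4, 2.9, 8.2]
opening: -0.0
grasp_force: 7.1
```

```bash
python3 -c "
from h import *
s=monitor.get_state();print(s['wrist_force'],s['position'],s['grasp_force'])"
```

```text
[-13.41033991   2.89619781   8.23135915] [0.62849116 0.09650171 0.09171515] 7.122904904317693
```

Request:
{"fn": "play_rows", "kwargs": {"motion": [[0, 0.1, -0.01, 0, 0, 0, 0], [0, 0, 0, 0, 0, 0, 0]]}}

```text
t: 30.95
position: [0.6292, 0.0964, 0.0917]
ee_rot: [3.142, 0.007, -0.135]
wrist_force: [-15.8, 3.6, 8.0]
opening: -0.0002
grasp_force: 7.8
```

Request:
{"fn": "play_rows", "kwargs": {"motion": [[0, -1.0, 0.13, 0, 0, 0, 0], [0, -0.6, 0.07, 0, 0, 0, 0], [0, -0.62, -4.68, 0, 0, 0, 0], [0, -0.62, -4.68, 0, 0, 0, 0], [0, -0.63, -4.68, 0, 0, 0, 0], [0, -0.62, -4.68, 0, 0, 0, 0], [0, -0.63, -4.68, 0, 0, 0, 0], [0, 0, 0, 0, 0, 0, 0], [0, 0.4, -0.05, 0, 0, 0, 0], [0, 0.3, -0.04, 0, 0, 0, 0], [0, 0.2, -0.03, 0, 0, 0, 0], [0, 0, 0, 0, 0, 0, 0]]}}

```text
t: 32.45
position: [0.593, -0.1353, 0.092]
ee_rot: [3.141, 0.003, -0.133]
wrist_force: [-6.5, -1.1, 3.3]
opening: -0.0003
grasp_force: 3.4
```

Request:
{"fn": "play_rows", "kwargs": {"motion": [[0, 0.2, -0.03, 0, 0, 0, 0], [0, 0, 0, 0, 0, 0, 0]]}}

```text
t: 32.7
position: [0.5944, -0.1355, 0.0918]
ee_rot: [3.142, 0.004, -0.133]
wrist_force: [-9.7, -0.2, 5.0]
opening: -0.0004
grasp_force: 4.7
```

Request:
{"fn": "play_rows", "kwargs": {"motion": [[0, 0.2, -0.03, 0, 0, 0, 0], [0, 0, 0, 0, 0, 0, 0]]}}

```text
t: 32.95
position: [0.5961, -0.1356, 0.0917]
ee_rot: [-3.142, 0.005, -0.133]
wrist_force: [-10.4, 0.9, 6.7]
opening: -0.0001
grasp_force: 5.7
```

Request:
{"fn": "play_rows", "kwargs": {"motion": [[0, 0.15, -0.02, 0, 0, 0, 0], [0, 0, 0, 0, 0, 0, 0]]}}

```text
t: 33.2
position: [0.5972, -0.1358, 0.0917]
ee_rot: [-3.141, 0.006, -0.133]
wrist_force: [-14.1, 0.4, 6.6]
opening: -0.0
grasp_force: 6.6
```

Request:
{"fn": "play_rows", "kwargs": {"motion": [[0, 0.1, -0.01, 0, 0, 0, 0], [0, 0, 0, 0, 0, 0, 0]]}}

```text
t: 33.45
position: [0.5979, -0.1359, 0.0916]
ee_rot: [-3.141, 0.006, -0.133]
wrist_force: [-15.1, 0.4, 8.0]
opening: 0.0
grasp_force: 7.3
```

Both ends show the stop. I back off, lift clear and check.

Request:
{"fn": "play_rows", "kwargs": {"motion": [[0, -1.2, 0.15, 0, 0, 0, 0], [0, -1.5, 0.2, 0, 0, 0, 0], [0, -1, 0, 4, 0, 0, 0], [0, -2, 0, 5, 0, 0, 0], [0, -5, 0, 5, 0, 0, 0], [0, -5, -3, 3, 0, 0, 0], [0, -4, -5, 0, 0, 0, 0], [0, -3, -5, 0, 0, 0, 0], [0, 0, -5, 0, 0, 0, 0], [0, 0, -5, 0, 0, 0, 0], [0, 0, 0, 0, 0, 0, 0]]}}

```text
t: 34.83
position: [0.3823, -0.3633, 0.2545]
ee_rot: [3.141, 0.0, -0.136]
wrist_force: [-0.1, -0.1, 0.7]
opening: -0.0001
grasp_force: 0.0
```

```bash
python3 - <<'E'
from h import *
im,d=eyes.snapshot("top"); save("top3c.png",cv2.resize(im[110:310,130:530],None,fx=2,fy=2))
im2,_=eyes.snapshot("side"); save("side3c.png",cv2.resize(im2[120:400,180:480],None,fx=2,fy=2))
ux=np.array([np.cos(np.radians(-7.6)),np.sin(np.radians(-7.6))]);uy=np.array([-ux[1],ux[0]]);o=np.array([.5703,-.014])
for dd in (np.load("top0.npz")["d"],d):
    P,uv=pts("top",dd,np.ones_like(d,bool)); C=np.c_[(P[:,:2]-o)@ux,(P[:,:2]-o)@uy,P[:,2]]*1000
    for s in(1,-1):
        m=(C[:,2]>95)&(C[:,2]<120)&(abs(C[:,0])<80)&(abs(C[:,1]-118*s)<25);print(s,m.sum(),C[m].mean(0).round(1) if m.any() else 0)
E
```

```text
1 84 [-29.5 117.  108.2]
-1 82 [ -26.8 -117.5  108.4]
1 86 [ 51.1 117.1 108. ]
-1 87 [  51.5 -117.8  108.1]
```

View pics/top3c.png

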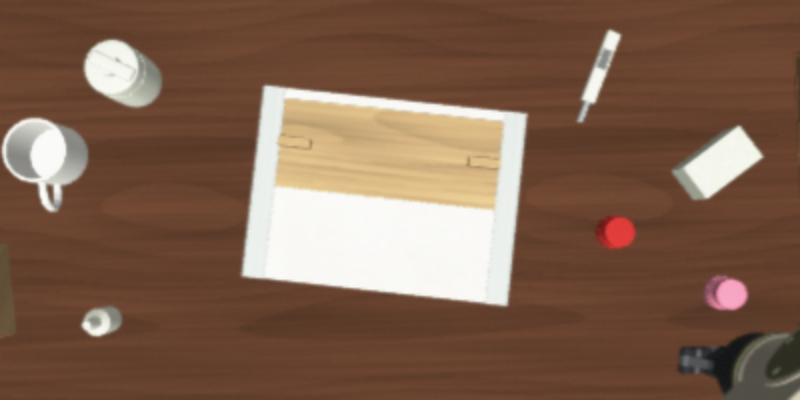

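View pics/side3c.png

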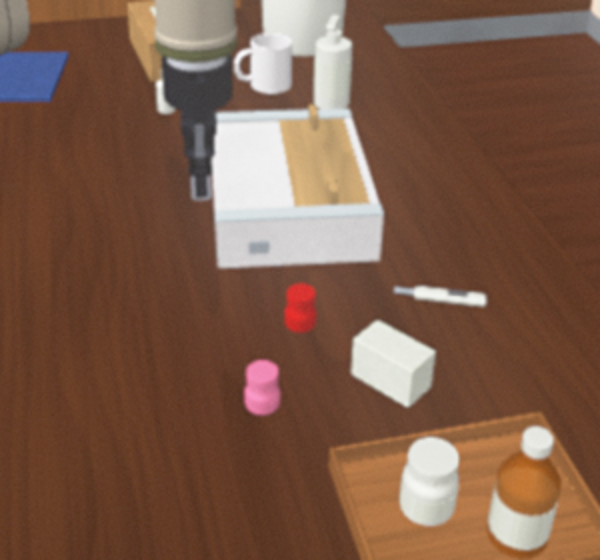

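The lid is closed and level, with its tabs at crop (295,142) and (483,161). Their near faces are about 45 mm against 46 mm at home. The other things stand where they were and the arm is clear.

```bash
python3 -c "
from bench import job_done; print(job_done())"
```

```text
the job is handed in; nothing more can be done
None
```

The jar stands upright in the middle of the well. The lid is home at both ends, about 1 mm from the stops by the camera, and the highest push I read on it was about 18 N. The other things are where they were, and I handed the job in at about 35 s.

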